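# Trip the hidden tray latch of a board dock with the release pin

### The job

Take the release pin from its fork stand and push it down through the small round hole in the lid of the board dock until the hidden latch lets go and the spring tray slides out. Then hang the pin back in the fork by its collar, upright and let go. Only the pin may touch the dock, and leave the bottle and the loose board where they are.

Things in the scene. Friction and masses are not known exactly. Their poses are not given: they have to be found in the camera images.
- board_dock: Grey metal housing screwed to the bench, 150 (x) x 110 (y) x 72 mm high, a low 40 mm screw ear standing 14 mm out of each long side, flat bare aluminium lid. Origin: centre of its underside on the bench. Its -x side is the front, where the tray comes out by 45 mm; z is up. Yaw varies; it may stand left or right of the stand.
- release_hole (a point): Centre of the mouth of the 16 mm round release hole, in the top face of the dock's 6 mm thick lid: 30 mm behind (+x) and 20 mm left (+y) of the lid's centre, 72 mm above the bench. Frame as the dock's. It is the only hole; the four dark bars on the lid are vent slots, not openings.
- latch_pad (a point): Hidden in the dock straight below the hole: centre of the top face of a flat 36 x 36 mm steel latch pad, 26 mm under the hole's mouth. It moves straight down against a spring (about 4 N at first, 8 N at its stop 12 mm lower). The tray is let go when the pad is 6 mm down; the pad springs back when the pin is withdrawn.
- eject_tray (a joint): How far the tray has slid out of the dock's front, m: 0 latched shut (front flush), 0.045 fully out. Once the latch lets go its spring drives it fully out in about half a second and holds it there.
- release_pin: Loose pin, 60 g, 110 mm long, hanging upright. Origin: the tip (lowest point); z up along the pin. From the tip up: steel shaft 6 mm diameter, 46 mm long, rounded end; collar disc 32 mm diameter, 4 mm thick (46 to 50 mm); square grey handle 18 x 18 mm, faces square to the pin's x and y, from 50 to 110 mm. Grip the handle from above.
- pin_tip (a point): The tip of the release pin (same as its origin).
- pin_collar (a point): Centre of the underside of the pin's collar, 46 mm above the tip.
- pin_stand: Aluminium fork stand fixed to the bench, base 80 (x) x 64 (y) mm. Origin: centre of its underside. Two level prongs along x, -30 to +34 mm, tops 64 mm above the bench; between them a 14 mm wide slot on y = 0, open to -x, closed at x = +20 mm. The pin hangs with its collar on both prongs, shaft in the slot, collar centre at x about -5 mm. Lift straight up, lower straight back. Yaw varies.
- ipa_bottle: Bystander: small white plastic bottle, 48 mm diameter, 125 mm high, standing. Origin: centre of its underside.
- loose_board: Bystander: module board 92 x 49 x 12 mm lying flat on the bench at the robot's left. Origin: centre of its underside.
There are look-alikes about, which are no part of the job. Leave any orange look-alike of the release_pin alone. Leave any turquoise look-alike of the pin_stand alone.

How it is judged:
By the outcome, as a careful person would: the job done as asked, in the order asked, and still so for the second after the job is handed in, with the robot touching nothing.
It also fails if it takes over 48 s, if anything falls off the work surface, if the arm or the gripper's body presses on something with over 40 N, if the wrist force passes 120 N, or if a joint passes its speed limit or range.

### The arm

A 6-joint arm with a two-finger parallel gripper is mounted at the origin on a cart in front of the work surface, level with it; the furniture and walls round the work are solid. World frame = base frame: x ahead of the robot, y to its left, z up, the work surface at z = 0. Lengths are in m, angles in degrees, forces in N, time in s.
With the tool pointing down it reaches from about 0.375 to 0.9 m from the base axis. Payload 3.1 kg.
Tool frame: the origin (TCP) lies on the centre line of the jaws, within the pads' length; the fingertips stand 25 mm ahead of it and the grasp point (between the pads) lies 6 mm ahead of it; y points along the fingers, x is the direction in which the jaws open and shut, and the axes are right-handed (so a half turn about y gives the same grasp; the last joint's range is limited). The gripper opens to 87 mm and grips with 3 to 60 N. Pads are 19 mm wide; open, the fingers measure 117 mm over their backs; the gripper's body (75 mm by 190 mm) begins 51 mm behind the grasp point.
Start: joints at [59.845, 30.224, 82.088, -0, 67.689, -10.227], TCP at [0.213, 0.588, 0.248] pointing down, gripper open.
Joint ranges: [-176.69, 176.69], [-43.24, 126.21], [12.49, 139.97], [-82, 262], [0, 151.66], [-163.58, 163.58]. Speed limits (degrees/s): [159.86, 159.86, 180, 180, 180, 180].

### API

Orientations are given as a 3x3 rotation matrix whose columns are the frame's x, y, z axes.
In Python, from rig import * gives the robot as it stands.
- The arm moves only by the tool play_rows, never from a script. Its argument "commands" is a list of rows, each a list of 2 entries, a list of its own where there are three numbers: the shift along the world's x, y, z in m, then the turn, a rotation vector about the world's x, y, z in rad. A call has 1 to 10 rows; each row is the pose to reach, as a shift and turn from the pose commanded when the call began; what a row does not reach only later rows make up. A row lasts 1/8 s, in which the tool goes at most 62.5 mm and 10.7 degrees, less where a joint would pass 70% of its speed; a pose out of reach is approached as far as the arm can. A call with a gripper value outside its range is refused whole. "gripper" is the finger opening in m, from 0 to 0.087, set as the call begins (left out, the last holds). The fingers move at their own pace and stop on an object; the grip force is fixed at half the most. Time passes only in rows, so rows that repeat a pose let the fingers close. It gives the time, the measured TCP pose, the force and the opening at its end, in the units of the state.
- read_state(): the state, without advancing time (a new reading comes with each control period).
- capture(name): name is "scene" or "top" or "wrist"; returns a dict with "frame" (384x512x3 uint8, red, green, blue), "depth" (384x512 float32, m along the optical axis (not along the pixel's ray), 0 where there is no reading), "mtx" (3x3 intrinsics, pixels), "dist_coeffs" ([k1, k2, p1, p2, k3] as OpenCV has them; the pictures are not rectified), "cam_to_world" (4x4, takes a point from camera to world coordinates); the wrist camera has in their place "hand_eye" (4x4, takes a point from camera to tool coordinates, whose origin is the TCP and whose axes are the tool frame's). Camera axes: x right, y down, z forward; pixel columns grow to the right and rows downward; lengths in m; the calibration is good to about 2 mm. A picture is of the moment at which its call begins: read the wrist's pose just before it.
- hand_in(): hands the job in, once; it reports no verdict.
The state is a dict: "time_s": time; "joint_positions": joint angles; "qvel": joint speeds; "tau": joint torques, N m; "position": TCP position; "tcp_rot": TCP orientation; "force": force on the tool from outside, world axes, zero at the start; "moment": the same for the moment, N m; "opening": opening from 0.0 (shut) to 1.0 (fully open).
Only numpy, scipy, OpenCV 4.12 (cv2) and the standard library are available. Lean on these libraries where they do the work, as an engineer would, in place of code of your own. Each camera call takes 0.05 s, during which the arm holds its last target. There are 200 camera calls.

## Working session

There is one attempt and no reset: what is moved stays moved. The work goes in short steps, Python scripts to look and compute and a tool call to move; the robot and the scene stay as the last step left them, time stands still between calls to the robot, and variables do not carry over. Pictures are saved under pics/ and viewed, about 8 in all and at most 12, crops included, and the job is handed in when it is done.

Besides the shell and the picture viewer there is one more tool, called after ">>>" as name(argument=value, ...) on one line, values as JSON. play_rows: Moves the arm, as the interface text tells. Its arguments: {"type":"object","properties":{"commands":{"type":"array"},"gripper":{"type":"number"}},"required":["commands"]}

```bash
mkdir -p pics
cat > h.py <<'E'
from rig import *
import numpy as np, cv2
def save(c,n): cv2.imwrite(f'pics/{n}.png',c['frame'][:,:,::-1])
def c2w(c,st=None):
    if 'cam_to_world' in c: return np.array(c['cam_to_world'])
    T=np.eye(4);T[:3,:3]=np.array(st['tcp_rot']);T[:3,3]=st['position']
    return T@np.array(c['hand_eye'])
def ray(c,T,px,z):
    p=cv2.undistortPoints(np.array(px,float).reshape(-1,1,2),np.array(c['mtx']),np.array(c['dist_coeffs'])).reshape(-1,2)
    d=np.c_[p,np.ones(len(p))]@T[:3,:3].T; o=T[:3,3]
    return o+d*((z-o[2])/d[:,2])[:,None]
E
python3 - <<'E'
from h import *
a=capture('scene');b=capture('top')
np.savez('c0.npz',top=b['frame'],depth=b['depth'])
import pickle;pickle.dump((a,b),open('c0.pkl','wb'))
im=np.vstack([a['frame'],b['frame']]);save(a,'s0');save(b,'t0')
print(read_state());print(c2w(a),c2w(b))
E
```

```text
{'time_s': 0.1, 'joint_positions': array([ 5.98430299e+01,  3.02732812e+01,  8.21470073e+01, -9.71587147e-05,
        6.76873261e+01, -1.02288427e+01]), 'qvel': array([-0.03725333, -0.1797569 , -0.16984446, -0.01941437, -0.04879726,
       -0.03303764]), 'tau': array([-2.73927690e-04, -4.40984094e+01, -1.77149874e+01,  6.34892634e-02,
        5.33940364e-02, -2.55990454e-05]), 'position': array([0.21271722, 0.58706846, 0.24668457]), 'tcp_rot': array([[ 3.40839634e-01, -9.42210459e-04, -9.40120980e-01],
       [ 9.40119634e-01, -1.62480257e-03,  3.40840774e-01],
       [-1.84865473e-03, -9.99998236e-01,  3.31993438e-04]]), 'force': array([1.26502394, 0.05002751, 0.2746054 ]), 'moment': array([-0.02759755, -0.03377468, -0.01748407]), 'opening': 1.002729329404368}
[[ 0.73990706 -0.42167484  0.52414489 -0.03072102]
 [-0.67267363 -0.45577024  0.58290966 -0.51807918]
 [-0.00690869 -0.78387742 -0.62087717  0.72143623]
 [ 0.          0.          0.          1.        ]] [[ 0.02089874 -0.99394795  0.10784578  0.44053043]
 [-0.99971647 -0.01954421  0.01360176  0.09437314]
 [-0.01141168 -0.10809946 -0.99407459  0.90530973]
 [ 0.          0.          0.          1.        ]]
```

View pics/t0.png

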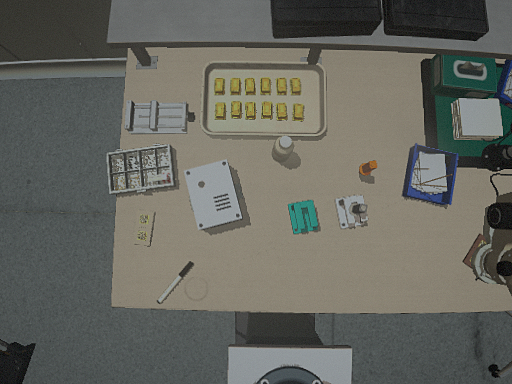

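View pics/s0.png

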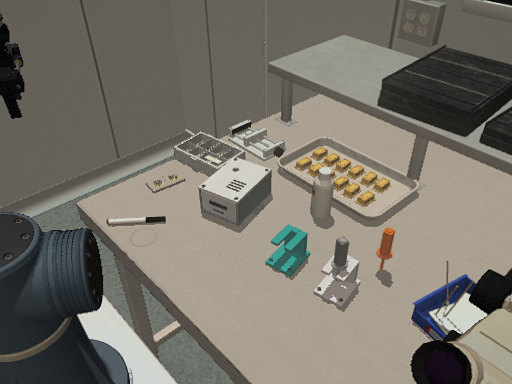

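The top view shows the dock at about (214,195) with its hole near (201,184), the grey pin and stand near (355,210), and the bottle at (283,148). The turquoise stand is at (303,217) and the orange pin at (368,168). In the scene view the dock front (slot) faces the robot.

Run:
```python
from h import *
import pickle
a,b=pickle.load(open('c0.pkl','rb'))
f=b['frame'];d=b['depth']
A=cv2.resize(f[150:240,175:250],None,fx=5,fy=5,interpolation=3)
B=cv2.resize(f[185:240,325:380],None,fx=7,fy=7,interpolation=3)
im=np.zeros((450,375+385,3),np.uint8);im[:450,:375]=A;im[:385,375:]=B
cv2.imwrite('pics/crop.png',im[:,:,::-1])
# heights from depth
T=c2w(b);K=np.array(b['mtx']);v,u=np.mgrid[:384,:512]
p=cv2.undistortPoints(np.c_[u.ravel(),v.ravel()].astype(float).reshape(-1,1,2),K,np.array(b['dist_coeffs'])).reshape(384,512,2)
P=np.dstack([p*d[...,None],d])@T[:3,:3].T+T[:3,3]
np.save('P.npy',P)
for n,(x0,x1,y0,y1),(z0,z1) in [('lid',(180,250,150,240),(.062,.085)),('prong',(325,380,185,240),(.05,.08)),('pintop',(325,380,185,240),(.095,.15)),('base',(325,380,185,240),(.006,.03)),('bottle',(265,300,130,170),(.1,.15))]:
    m=np.zeros((384,512),np.uint8);s=P[y0:y1,x0:x1]
    k=(s[...,2]>z0)&(s[...,2]<z1);q=s[k]
    r=cv2.minAreaRect((q[:,:2]*1000).astype(np.float32))
    print(n,len(q),q.mean(0).round(4),np.median(q[:,2]),r)
print(a['mtx'])
```

```text
lid 2746 [0.5305 0.2008 0.0718] 0.07182025164857492 ((531.6646728515625, 201.55227661132812), (150.8372344970703, 110.81315612792969), 16.269515991210938)
prong 395 [ 0.5035 -0.1441  0.0643] 0.0640718727161198 ((502.5277099609375, -148.2675018310547), (62.83746337890625, 51.545108795166016), 12.241745948791504)
pintop 93 [ 0.5013 -0.1444  0.1221] 0.1271993566595061 ((502.5936279296875, -146.50491333007812), (19.022829055786133, 17.818058013916016), 79.9126205444336)
base 292 [ 0.4897 -0.1402  0.0088] 0.008415654614059354 ((500.1231384277344, -148.617919921875), (78.05723571777344, 64.52786254882812), 12.18956470489502)
bottle 202 [0.648  0.0318 0.1164] 0.12290901946920618 ((648.100830078125, 31.355680465698242), (36.943477630615234, 32.68186569213867), 73.10457611083984)
[[468.34672714   0.         261.56663015]
 [  0.         468.34672714 201.28936983]
 [  0.           0.           1.        ]]
```

View pics/crop.png

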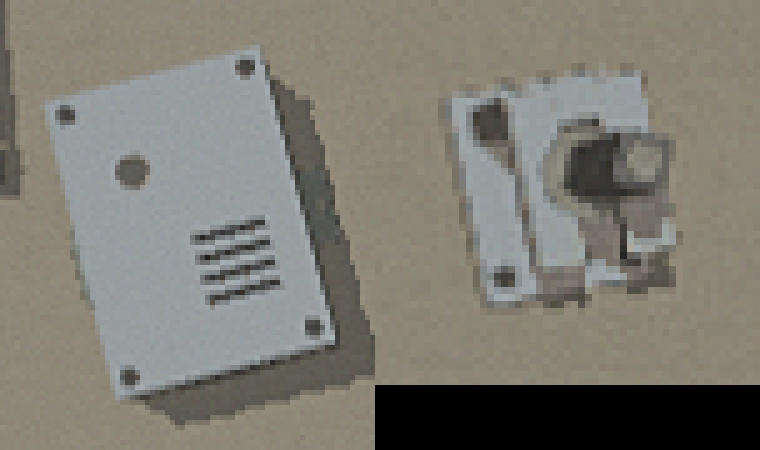

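Run:
```python
from h import *
import pickle
a,b=pickle.load(open('c0.pkl','rb'));P=np.load('P.npy');T=c2w(b)
s=P[185:240,325:380].reshape(-1,3)
for lo,hi in [(.124,.135),(.060,.0665),(.0666,.075)]:
    q=s[(s[:,2]>lo)&(s[:,2]<hi)];print(lo,len(q),q.mean(0).round(4),cv2.minAreaRect((q[:,:2]*1000).astype(np.float32)))
print('hole',ray(b,T,[[201.4-.4,184.2-.4]],.072),'collar',ray(b,T,[[357,208.3]],.068))
o=P[150:185,355:385].reshape(-1,3);q=o[o[:,2]>.02];print('orange',q.mean(0),q.max(0))
s=P[195:240,285:322].reshape(-1,3);q=s[s[:,2]>.02];print('turq',q.mean(0),q.max(0),q.min(0))
print(capture('wrist')['hand_eye'])
```

```text
0.124 62 [ 0.5021 -0.1465  0.1283] ((502.8741149902344, -147.00314331054688), (17.61043930053711, 17.69698143005371), 77.54792022705078)
0.06 319 [ 0.5044 -0.1451  0.0638] ((502.5588073730469, -148.3741455078125), (62.54948043823242, 51.619171142578125), 11.8162841796875)
0.0666 52 [ 0.4976 -0.1408  0.0683] ((498.9107971191406, -139.33023071289062), (55.17100143432617, 32.0359992980957), 19.4517879486084)
hole [[0.55617669 0.22948665 0.072     ]] collar [[ 0.50406565 -0.15156487  0.068     ]]
orange [ 0.59963255 -0.1690226   0.0964913 ] [0.62105766 0.09437314 0.90530973]
turq [ 0.48879337 -0.02346859  0.07050703] [0.52036928 0.09437314 0.90530973] [ 0.44053043 -0.05499579  0.02179477]
[[ 9.99999588e-01  6.03025167e-04  6.78881397e-04 -3.09733938e-06]
 [-4.63077187e-04 -3.04432526e-01  9.52533791e-01 -1.37074224e-01]
 [ 7.81075426e-04 -9.52533713e-01 -3.04432121e-01  8.38747536e-02]
 [ 0.00000000e+00  0.00000000e+00  0.00000000e+00  1.00000000e+00]]
```

>>> play_rows(commands=[[[0.14, -0.37, 0.02], [0, 0, 0.25]], [[0.14, -0.37, 0.02], [0, 0, 0.25]], [[0.14, -0.37, 0.02], [0, 0, 0.25]], [[0.14, -0.37, 0.02], [0, 0, 0.25]], [[0.288, -0.733, 0.03], [0, 0, 0.5]], [[0.288, -0.733, 0.03], [0, 0, 0.5]], [[0.288, -0.733, 0.03], [0, 0, 0.5]], [[0.288, -0.733, 0.03], [0, 0, 0.5]], [[0.288, -0.733, 0.03], [0, 0, 0.5]], [[0.288, -0.733, 0.03], [0, 0, 0.5]]], gripper=0.05)

```text
time_s: 1.4
position: [0.4374, 0.0132, 0.2721]
tcp_rot: [[-0.151, 0.0, -0.989], [0.989, 0.0, -0.151], [0.0, -1.0, -0.001]]
force: [1.2, 0.7, -0.2]
opening: 0.576
```

>>> play_rows(commands=[[[0.064, -0.161, 0.005], [0, 0, 0.04]], [[0.064, -0.161, 0.005], [0, 0, 0.04]], [[0.064, -0.161, 0.005], [0, 0, 0.04]], [[0.064, -0.161, 0.005], [0, 0, 0.04]], [[0.064, -0.161, 0.005], [0, 0, 0.04]]])

```text
time_s: 2.02
position: [0.5002, -0.1452, 0.2764]
tcp_rot: [[-0.19, -0.002, -0.982], [0.982, 0.001, -0.19], [0.002, -1.0, 0.002]]
force: [0.2, 0.2, -0.3]
opening: 0.577
```

Run:
```python
from h import *
st=read_state();c=capture('wrist');save(c,'w0')
T=c2w(c,st);d=c['depth'];v,u=np.mgrid[:384,:512]
p=cv2.undistortPoints(np.c_[u.ravel(),v.ravel()].astype(float).reshape(-1,1,2),np.array(c['mtx']),np.array(c['dist_coeffs'])).reshape(384,512,2)
P=np.dstack([p*d[...,None],d])@T[:3,:3].T+T[:3,3]
print(st['position'],st['tcp_rot'].round(3).tolist(),st['time_s'])
s=P.reshape(-1,3);s=s[(d.ravel()>0)&(abs(s[:,0]-.502)<.06)&(abs(s[:,1]+.147)<.06)]
for lo,hi in [(.123,.135),(.0665,.0715),(.060,.066),(.003,.012)]:
    q=s[(s[:,2]>lo)&(s[:,2]<hi)]
    if len(q)>5: print(lo,len(q),q.mean(0).round(4),cv2.minAreaRect((q[:,:2]*1000).astype(np.float32)))
```

```text
[ 0.50018046 -0.1451999   0.27641447] [[-0.19, -0.002, -0.982], [0.982, 0.001, -0.19], [0.002, -1.0, 0.002]] 2.025
0.123 347 [ 0.501  -0.1471  0.128 ] ((501.9325256347656, -146.9285125732422), (18.23063087463379, 18.352584838867188), 76.95719146728516)
0.0665 226 [ 0.496  -0.1485  0.068 ] ((498.41241455078125, -147.28903198242188), (24.76761245727539, 30.08319091796875), 7.706655979156494)
0.06 1339 [ 0.5007 -0.1499  0.0638] ((503.1426086425781, -148.50714111328125), (64.20086669921875, 49.980690002441406), 11.589390754699707)
0.003 1097 [ 0.4803 -0.1517  0.0078] ((500.531982421875, -148.99786376953125), (78.99337005615234, 64.14789581298828), 11.664631843566895)
```

View pics/w0.png

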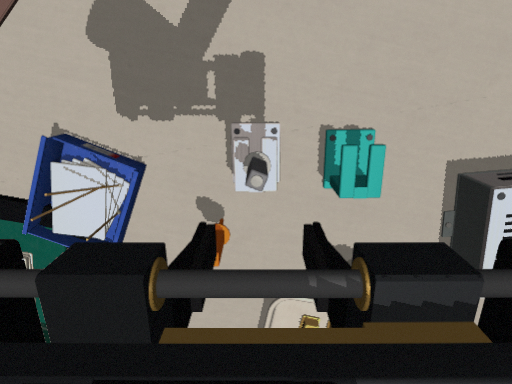

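The wrist view shows the pin handle at (257,175) on the aluminium stand, with the orange pin at (220,240) and the turquoise stand at (352,165), both clear of the fingers. The handle is at (0.502,-0.147) with faces at 77°. I'll turn the tool and descend.

>>> play_rows(commands=[[[0.0017, -0.0017, -0.05], [0, 0, -0.15]], [[0.0017, -0.0017, -0.08], [0, 0, -0.3]], [[0.0017, -0.0017, -0.1], [0, 0, -0.418]], [[0.0017, -0.0017, -0.11], [0, 0, -0.418]], [[0.0017, -0.0017, -0.13], [0, 0, -0.418]], [[0.0017, -0.0017, -0.15], [0, 0, -0.418]], [[0.0017, -0.0017, -0.17], [0, 0, -0.418]], [[0.0017, -0.0017, -0.17], [0, 0, -0.418]], [[0.0017, -0.0017, -0.17], [0, 0, -0.418]]])

```text
time_s: 3.2
position: [0.5032, -0.1473, 0.1079]
tcp_rot: [[0.222, 0.001, -0.975], [0.975, -0.001, 0.222], [-0.0, -1.0, -0.001]]
force: [0.3, -0.2, 0.3]
opening: 0.577
```

>>> play_rows(commands=[[[0, 0, 0], [0, 0, 0]], [[0, 0, 0], [0, 0, 0]], [[0, 0, 0], [0, 0, 0]], [[0, 0, 0], [0, 0, 0]], [[0, 0, 0], [0, 0, 0]], [[0, 0, 0], [0, 0, 0]]], gripper=0.0)

```text
time_s: 3.95
position: [0.5028, -0.1475, 0.1071]
tcp_rot: [[0.224, 0.0, -0.975], [0.975, -0.0, 0.224], [-0.0, -1.0, -0.0]]
force: [-0.7, -0.1, 1.5]
opening: 0.205
```

>>> play_rows(commands=[[[0, 0, 0.02], [0, 0, 0]], [[0, 0, 0.06], [0, 0, 0]], [[0, 0, 0.11], [0, 0, 0]], [[0.008, 0.06, 0.12], [0, 0, 0]], [[0.016, 0.12, 0.12], [0, 0, 0]], [[0.024, 0.18, 0.12], [0, 0, 0]], [[0.032, 0.23, 0.12], [0, 0, 0]], [[0.04, 0.29, 0.12], [0, 0, 0]], [[0.048, 0.34, 0.12], [0, 0, 0]], [[0.0535, 0.3765, 0.12], [0, 0, 0]]])

```text
time_s: 5.2
position: [0.5559, 0.2314, 0.2265]
tcp_rot: [[0.222, -0.001, -0.975], [0.975, -0.0, 0.222], [-0.0, -1.0, 0.001]]
force: [0.2, -0.2, -0.2]
opening: 0.204
```

>>> play_rows(commands=[[[0, 0, -0.02], [0, 0, 0]], [[0, 0, -0.02], [0, 0, 0]], [[0, 0, -0.02], [0, 0, 0]]])

```text
time_s: 5.58
position: [0.5562, 0.2286, 0.207]
tcp_rot: [[0.224, -0.0, -0.974], [0.974, -0.0, 0.224], [-0.0, -1.0, 0.0]]
force: [0.6, -0.0, -0.7]
opening: 0.208
```

Run:
```python
from h import *
st=read_state();c=capture('wrist');s=capture('scene')
print(st['position'],st['time_s'],st['opening'],st['force'])
im=np.hstack([c['frame'][:,80:],s['frame'][80:,120:360].repeat(1,0)[:304]] if 0 else [c['frame'][:, 100:420], cv2.resize(s['frame'][110:238,160:320],(480,384))])
cv2.imwrite('pics/w1.png',im[:,:,::-1])
import pickle;pickle.dump((st,c,s),open('c1.pkl','wb'))
```

```text
[0.55618677 0.22864398 0.20704543] 5.575 0.20846698499842464 [ 0.61335723 -0.03496595 -0.66982502]
```

View pics/w1.png

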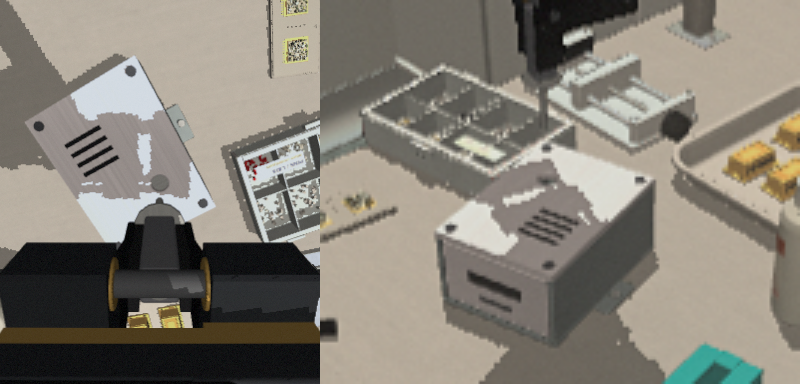

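Run:
```python
from h import *
import pickle
st,c,s=pickle.load(open('c1.pkl','rb'));T=c2w(c,st)
print('hole w',ray(c,T,[[260,183]],.072),'tip w',ray(c,T,[[258.5,198]],.118))
cv2.imwrite('pics/w1c.png',np.hstack([cv2.resize(c['frame'][160:240,220:300],(400,400),interpolation=3),cv2.resize(s['frame'][120:200,230:310],(400,400),interpolation=3)])[:,:,::-1])
```

```text
hole w [[0.55677574 0.22950238 0.072     ]] tip w [[0.55438162 0.22872737 0.118     ]]
```

View pics/w1c.png

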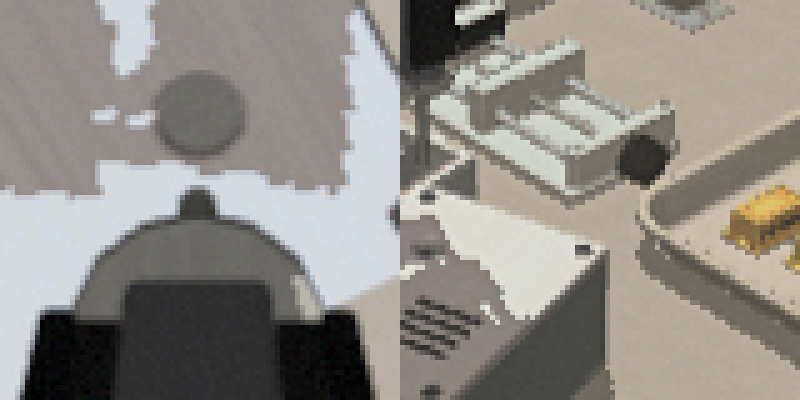

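The crops show the hole at full-image (260,182) and the tip at (259,198). By ray casting they agree to about 1 mm, so I'll go down in stages.

>>> play_rows(commands=[[[0.001, 0.0007, -0.02], [0, 0, 0]], [[0.001, 0.0007, -0.035], [0, 0, 0]], [[0.001, 0.0007, -0.045], [0, 0, 0]], [[0.001, 0.0007, -0.055], [0, 0, 0]], [[0.001, 0.0007, -0.055], [0, 0, 0]]])

```text
time_s: 6.3
position: [0.5567, 0.2296, 0.1511]
tcp_rot: [[0.224, -0.002, -0.975], [0.975, -0.0, 0.224], [-0.001, -1.0, 0.002]]
force: [-0.0, 0.1, -0.4]
opening: 0.203
```

Through the lid (tip at 0.062) with no force. Next, push down.

>>> play_rows(commands=[[[0, 0, -0.01], [0, 0, 0]], [[0, 0, -0.016], [0, 0, 0]], [[0, 0, -0.02], [0, 0, 0]], [[0, 0, -0.025], [0, 0, 0]], [[0, 0, -0.025], [0, 0, 0]], [[0, 0, -0.025], [0, 0, 0]], [[0, 0, -0.025], [0, 0, 0]], [[0, 0, -0.025], [0, 0, 0]]])

```text
time_s: 7.3
position: [0.5573, 0.2298, 0.1278]
tcp_rot: [[0.224, 0.001, -0.975], [0.975, 0.0, 0.224], [0.0, -1.0, -0.0]]
force: [-1.5, -0.4, 4.2]
opening: 0.207
```

Run:
```python
from h import *
st=read_state();s=capture('scene')
print(st['position'],st['time_s'],st['opening'],st['force'])
cv2.imwrite('pics/s2.png',cv2.resize(s['frame'][110:260,160:310],(500,500),interpolation=3)[:,:,::-1])
```

```text
[0.55730935 0.22981387 0.12780458] 7.3 0.20678743535861321 [-1.54735874 -0.43601522  4.16002605]
```

View pics/s2.png

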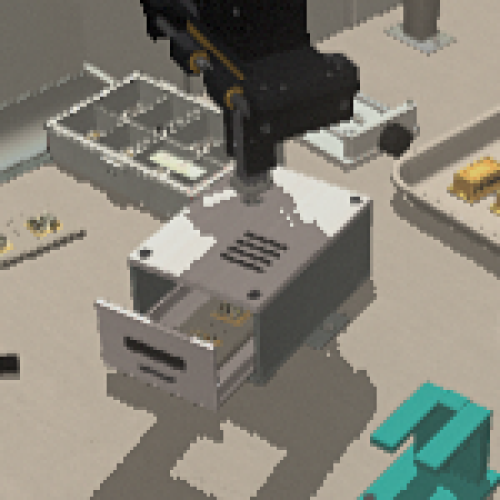

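The tray is fully out: its front is at (155,350) in the crop, clear of the housing. Now withdraw straight up and return.

>>> play_rows(commands=[[[0, 0, 0.03], [0, 0, 0]], [[0, 0, 0.07], [0, 0, 0]], [[0, 0, 0.1], [0, 0, 0]], [[-0.004, -0.03, 0.1], [0, 0, 0]], [[-0.013, -0.09, 0.1], [0, 0, 0]], [[-0.022, -0.15, 0.1], [0, 0, 0]], [[-0.032, -0.21, 0.1], [0, 0, 0]], [[-0.041, -0.27, 0.1], [0, 0, 0]], [[-0.05, -0.33, 0.1], [0, 0, 0]], [[-0.058, -0.379, 0.1], [0, 0, 0]]])

```text
time_s: 8.6
position: [0.4988, -0.1516, 0.227]
tcp_rot: [[0.225, 0.001, -0.974], [0.974, -0.001, 0.225], [-0.0, -1.0, -0.001]]
force: [0.5, 0.1, -0.7]
opening: 0.203
```

>>> play_rows(commands=[[[0, 0, -0.03], [0, 0, 0]], [[0, 0, -0.045], [0, 0, 0]], [[0, 0, -0.045], [0, 0, 0]], [[0, 0, -0.045], [0, 0, 0]]])

```text
time_s: 9.1
position: [0.4998, -0.1487, 0.1825]
tcp_rot: [[0.222, 0.001, -0.975], [0.975, -0.0, 0.222], [-0.0, -1.0, -0.001]]
force: [-0.3, -0.7, -0.8]
opening: 0.208
```

Run:
```python
from h import *
st=read_state();c=capture('wrist');s=capture('scene')
print(st['position'],st['time_s'],st['opening'],st['force'])
cv2.imwrite('pics/w3.png',np.hstack([cv2.resize(c['frame'][120:240,200:320],(400,400),interpolation=3),cv2.resize(s['frame'][200:310,290:400],(400,400),interpolation=3)])[:,:,::-1])
import pickle;pickle.dump((st,c,s),open('c3.pkl','wb'))
```

```text
[ 0.49975376 -0.14867525  0.18245186] 9.1 0.208077715776482 [-0.31313927 -0.6987589  -0.81536726]
```

View pics/w3.png

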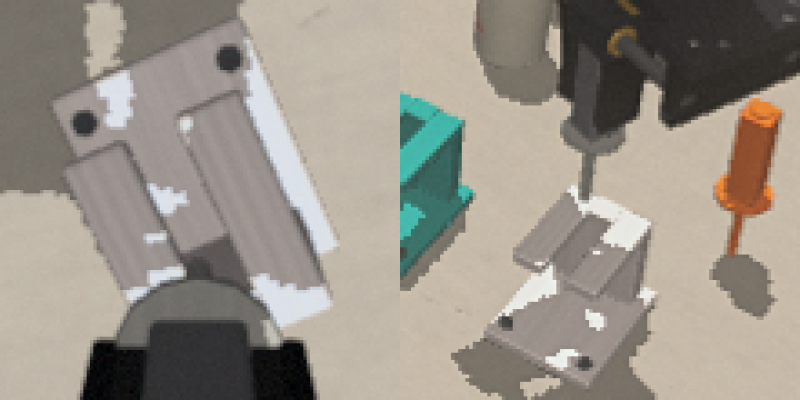

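Run:
```python
from h import *
import pickle
st,c,s=pickle.load(open('c3.pkl','rb'));T=c2w(c,st)
px=np.array([[127,143],[187,275],[183,118],[240,235]])*.3+[200,120]
q=ray(c,T,px,.064);print(q.round(4))
tip=ray(c,T,[[200*.3+200,268*.3+120]],.096)[0];print('tip',tip)
d=q[1]-q[0]+q[3]-q[2];d/=np.linalg.norm(d);n=np.array([-d[1],d[0],0])
print('yaw',np.degrees(np.arctan2(d[1],d[0])),'edges off tip',(q-tip)@n,'along',(q-tip)@d)
```

```text
[[ 0.4742 -0.1608  0.064 ]
 [ 0.5121 -0.154   0.064 ]
 [ 0.4711 -0.1456  0.064 ]
 [ 0.5044 -0.1382  0.064 ]]
tip [ 0.49928126 -0.14772524  0.096     ]
yaw 11.258255952821644 edges off tip [-0.00789602 -0.00867529  0.00760181  0.00838108] along [-0.02717135  0.01133465 -0.02726378  0.00684411]
```

Slot edges are symmetric about the tip (±8 mm), so the pin is centred. Lower it.

>>> play_rows(commands=[[[0, 0, -0.025], [0, 0, 0]], [[0, 0, -0.045], [0, 0, 0]], [[0, 0, -0.06], [0, 0, 0]], [[0, 0, -0.068], [0, 0, 0]], [[0, 0, -0.072], [0, 0, 0]], [[0, 0, -0.074], [0, 0, 0]], [[0, 0, -0.075], [0, 0, 0]], [[0, 0, -0.075], [0, 0, 0]]])

```text
time_s: 10.2
position: [0.4994, -0.1494, 0.1072]
tcp_rot: [[0.224, 0.0, -0.975], [0.975, -0.0, 0.224], [-0.0, -1.0, -0.001]]
force: [0.4, -0.9, -0.2]
opening: 0.202
```

>>> play_rows(commands=[[[0, 0, -0.0005], [0, 0, 0]], [[0, 0, -0.001], [0, 0, 0]], [[0, 0, -0.001], [0, 0, 0]], [[0, 0, -0.001], [0, 0, 0]]])

```text
time_s: 10.7
position: [0.4994, -0.1494, 0.1071]
tcp_rot: [[0.224, 0.001, -0.975], [0.975, -0.001, 0.224], [-0.0, -1.0, -0.001]]
force: [-1.4, 0.4, 6.8]
opening: 0.205
```

Seated, with 6.8 N and no further descent. Open slowly, then retreat straight up.

>>> play_rows(commands=[[[0, 0, 0.0005], [0, 0, 0]], [[0, 0, 0.0005], [0, 0, 0]], [[0, 0, 0.0005], [0, 0, 0]]])

```text
time_s: 11.08
position: [0.4994, -0.1494, 0.1071]
tcp_rot: [[0.224, 0.001, -0.975], [0.975, -0.0, 0.224], [-0.0, -1.0, -0.001]]
force: [-0.9, 0.1, 7.4]
opening: 0.207
```

>>> play_rows(commands=[[[0, 0, 0], [0, 0, 0]], [[0, 0, 0], [0, 0, 0]], [[0, 0, 0], [0, 0, 0]], [[0, 0, 0], [0, 0, 0]], [[0, 0, 0], [0, 0, 0]], [[0, 0, 0], [0, 0, 0]]], gripper=0.05)

```text
time_s: 11.82
position: [0.4992, -0.1492, 0.1065]
tcp_rot: [[0.224, -0.0, -0.975], [0.975, 0.0, 0.224], [0.0, -1.0, 0.0]]
force: [-0.4, -0.1, 1.1]
opening: 0.566
```

>>> play_rows(commands=[[[0, 0, 0.02], [0, 0, 0]], [[0, 0, 0.05], [0, 0, 0]], [[0, 0, 0.09], [0, 0, 0]], [[0, 0, 0.14], [0, 0, 0]], [[0, 0, 0.16], [0, 0, 0]], [[0, 0.06, 0.18], [0, 0, 0]], [[0, 0.12, 0.18], [0, 0, 0]], [[0, 0.16, 0.18], [0, 0, 0]], [[0, 0.16, 0.18], [0, 0, 0]], [[0, 0.16, 0.18], [0, 0, 0]]])

```text
time_s: 13.08
position: [0.4993, 0.0104, 0.2865]
tcp_rot: [[0.223, 0.0, -0.975], [0.975, -0.001, 0.223], [-0.001, -1.0, -0.0]]
force: [-0.4, 0.1, -0.4]
opening: 0.576
```

Run:
```python
from h import *
st=read_state();s=capture('scene');t=capture('top')
print(st['position'],st['time_s'],st['opening'],st['force'])
cv2.imwrite('pics/s4.png',np.hstack([cv2.resize(s['frame'][130:330,130:430],(600,400),interpolation=3),cv2.resize(t['frame'][185:245,330:360+0],(200,400),interpolation=3)])[:,:,::-1])
T=c2w(t);d=t['depth'];v,u=np.mgrid[:384,:512]
p=cv2.undistortPoints(np.c_[u.ravel(),v.ravel()].astype(float).reshape(-1,1,2),np.array(t['mtx']),np.array(t['dist_coeffs'])).reshape(384,512,2)
P=np.dstack([p*d[...,None],d])@T[:3,:3].T+T[:3,3]
for n,(x0,x1,y0,y1),z0,z1 in [('handle',(325,380,185,240),.122,.14),('bottle',(265,300,130,170),.1,.15)]:
    q=P[y0:y1,x0:x1].reshape(-1,3);q=q[(q[:,2]>z0)&(q[:,2]<z1)];print(n,len(q),q.mean(0).round(4) if len(q) else '',)
```

```text
[0.49927626 0.01041691 0.28649697] 13.075 0.5756249481030549 [-0.35964761  0.13271608 -0.37032903]
handle 0 
bottle 124 [0.6501 0.0373 0.1161]
```

View pics/s4.png

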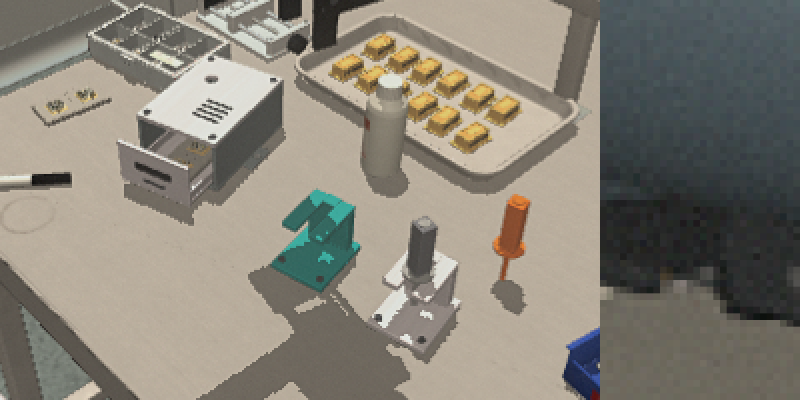

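In the final view the tray is out at (155,170), the pin stands upright in the aluminium fork at (422,250), and the bottle and board look unmoved. The arm is clear, so I'm handing in.

```bash
python3 -c "
from rig import *
print(hand_in())"
```

```text
the job is handed in; nothing more can be done
None
```

I took the pin from the fork and pushed it down through the release hole until the tray sprang out. I then hung it back in the fork by its collar, let go and drew the arm clear. The job was handed in at about 13 s of the 48 s allowed.

**Final checks**
- **Tray:** the last scene picture shows it out.
- **Pin:** the same picture shows it upright in the aluminium fork. When I lowered it, the collar stopped on the prongs with about 7 N.
- **Bottle and board:** both appear where they started.
- **Arm:** it was clear of everything, reading only noise-level force (about 0.4 N).

**Checks that failed or disagreed**
- **Top view of the pin:** the arm blocked that camera, so the overhead check of the hung pin gave no data. I relied on the scene view and the contact force.
- **Bottle position:** the final depth reading averaged about 5 mm from the first (124 points against 202). I put that down to the arm partly hiding it, because in the scene picture it had not moved.
- **Pad force:** it read 4.2 N at roughly 6–7 mm of pad travel, lower than the 6 N or so expected there, but the tray had clearly released.

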